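# Tug and latch the loose bur case

### The arm

A 7-joint arm with a two-finger parallel gripper is mounted at the origin on the work surface. World frame = base frame: x ahead of the robot, y to its left, z up, the work surface at z = 0. Lengths are in m, angles in rad, forces in N, time in s.
With the tool pointing down it reaches from about 0.4 to 0.85 m from the base axis. Payload 4.5 kg.
Tool frame: the origin (TCP) lies at the very end of the fingers, on their centre line; the grasp point (between the pads) lies ctrl.tcp_to_grasp behind it (ctrl.tcp_to_grasp is the distance from the TCP to the grasp point, in m); z points along the fingers, y is the line along which they close (so a half turn about z gives the same grasp; the last joint's range is limited). The gripper opens to 88 mm and grips with 3 to 60 N. Pads are 18 mm wide; open, the fingers measure 123 mm over their backs; the gripper's body (75 mm by 187 mm) begins 45 mm behind the grasp point.
Start: joints at [-1.269, 0.689, -0.195, 1.565, 0.157, 0.902, -0.215], TCP at [0.165, 0.603, 0.239] pointing down, gripper open.
Joint ranges: [-3.01, 3.01], [-0.46, 2.08], [-1.47, 1.51], [0.13, 2.56], [-1, 4.14], [0.04, 2.09], [-2.66, 2.66]. Speed limits (rad/s): [2.57, 2.57, 3.14, 3.14, 3.14, 3.14, 3.14].

### API

Orientations are given as [roll, pitch, yaw] about the fixed x, y, z axes, in that order (R = Rz(yaw) Ry(pitch) Rx(roll)).
In Python, from bench import ctrl, vision gives the robot as it stands.
- The arm moves only by the shell command python3 -m crank 'ROWS'. ROWS is JSON, a list of rows, each an object with "rotation": the turn, a rotation vector about the tool's x, y, z in rad, a list of three; "xyz": the shift along the tool's x, y, z in mm, a list of three; "fingers": the finger opening in mm, from 0 to 88.1. A call has 1 to 20 rows; each row shifts and turns the commanded pose from where the row before left it, along the tool's axes as they then stand; what a row does not reach is not made up. A row lasts 1/8 s, in which the tool goes at most 62.5 mm and 10.7 degrees, less where a joint would pass 70% of its speed; a pose out of reach is approached as far as the arm can. A call is refused whole if a number of a shift passes 62.5 or a number of a turn 0.188, either way. A call with a gripper value outside its range is refused whole. The fingers move at their own pace and stop on an object; the grip force is fixed at half the most. Time passes only in rows, so rows that do not move let the fingers close. It gives the time, the measured TCP pose, the force, the opening and the grip force at its end, in the units of the state.
- ctrl.state(): the state, without advancing time (a new reading comes with each control period).
- vision.capture(name): name is "scene" or "top" or "wrist"; returns the picture (480x640x3 uint8, red, green, blue); there is no depth.
- vision.camera_params(name): a dict with "intrinsics" (3x3 intrinsics, pixels), "T" (4x4, takes a point from camera to world coordinates). Camera axes: x right, y down, z forward; pixel columns grow to the right and rows downward; lengths in m; the calibration is good to about 2 mm. A picture is of the moment at which its call begins: read the wrist's pose just before it. camera_params takes no time and is no camera call; for the wrist camera it gives the pose at the moment of the call.
- ctrl.sign_off(): hands the job in; it is judged then, once.
The state is a dict: "time_s": time; "qpos": joint angles; "joint_velocities": joint speeds; "joint_efforts": joint torques, N m; "position": TCP position; "ee_rot": TCP orientation; "wrist_force": force on the tool from outside, world axes, zero at the start; "torque": the same for the moment, N m; "opening": finger opening in m; "grip_force": force on a finger pad.
Only numpy, scipy, OpenCV 4.12 (cv2) and the standard library are available. Lean on these libraries where they do the work, as an engineer would, in place of code of your own. Each camera call takes 0.05 s, during which the arm holds its last target. There are 200 camera calls.

### The job

One of the three black tool cases on the goldsmith's bench has been left with its catch standing up. Tug that case's lid up by its knob, so that its front edge rises 1 to 3 cm, to see that it really is loose, and let it down again; then press its catch fully down flat on the lid. All three cases must end with lid down and catch closed.

Things in the scene. Friction and masses are not known exactly. Their poses are not given: they have to be found in the camera images.
- case_a: Case a: black tool case with grey lid, one of three alike, fixed to the bench; 150 (its x) x 120 (its y) mm, 53 high to the lid's top (lid 8). Origin: centre of its underside, on the bench. Its +x points from the catch side to the lid hinge (at x = 75, z = 45 mm). Round brass lid knob, 24 mm wide, 36 tall, at x = 5, y = 0, its top at z = 89. All three stand upright.
- lid_a (a joint): Lid of case a: rad, 0 = down; grows as its front (catch side) edge rises: 0.1 lifts the knob 7 mm and the front edge 15 mm. Unlatched, it lifts easily (about 1 N at the knob) and falls shut by its own weight when let go; latched, it only rattles (0.015).
- case_b: Case b: black tool case with grey lid, one of three alike, fixed to the bench; 150 (its x) x 120 (its y) mm, 53 high to the lid's top (lid 8). Origin: centre of its underside, on the bench. Its +x points from the catch side to the lid hinge (at x = 75, z = 45 mm). Round brass lid knob, 24 mm wide, 36 tall, at x = 5, y = 0, its top at z = 89. All three stand upright.
- lid_b (a joint): Lid of case b: rad, 0 = down; grows as its front (catch side) edge rises: 0.1 lifts the knob 7 mm and the front edge 15 mm. Unlatched, it lifts easily (about 1 N at the knob) and falls shut by its own weight when let go; latched, it only rattles (0.015).
- case_c: Case c: black tool case with grey lid, one of three alike, fixed to the bench; 150 (its x) x 120 (its y) mm, 53 high to the lid's top (lid 8). Origin: centre of its underside, on the bench. Its +x points from the catch side to the lid hinge (at x = 75, z = 45 mm). Round brass lid knob, 24 mm wide, 36 tall, at x = 5, y = 0, its top at z = 89. All three stand upright.
- lid_c (a joint): Lid of case c: rad, 0 = down; grows as its front (catch side) edge rises: 0.1 lifts the knob 7 mm and the front edge 15 mm. Unlatched, it lifts easily (about 1 N at the knob) and falls shut by its own weight when let go; latched, it only rattles (0.015).
- catch_a (a joint): Catch of case a: rad, 0 = closed, up to 1.0 = tip up. Steel strap with red tip, 55 long, 22 wide, 4 (tip 5) mm thick, hinged along y at x = -87, z = 54 mm in the case's frame; closed, it lies level towards +x over a notch 20 mm deep in the lid's front edge, tip on the lid, top face at z = 58. Stiff, stays where left; pressed down 30 mm from its hinge (about 7 N) it closes.
- catch_b (a joint): Catch of case b: rad, 0 = closed, up to 1.0 = tip up. Steel strap with red tip, 55 long, 22 wide, 4 (tip 5) mm thick, hinged along y at x = -87, z = 54 mm in the case's frame; closed, it lies level towards +x over a notch 20 mm deep in the lid's front edge, tip on the lid, top face at z = 58. Stiff, stays where left; pressed down 30 mm from its hinge (about 7 N) it closes.
- catch_c (a joint): Catch of case c: rad, 0 = closed, up to 1.0 = tip up. Steel strap with red tip, 55 long, 22 wide, 4 (tip 5) mm thick, hinged along y at x = -87, z = 54 mm in the case's frame; closed, it lies level towards +x over a notch 20 mm deep in the lid's front edge, tip on the lid, top face at z = 58. Stiff, stays where left; pressed down 30 mm from its hinge (about 7 N) it closes.
Mind the look-alikes: they are no part of the job. Leave any purple look-alike of the case_a alone. What is shaped like the case_b but turquoise is not meant.

How it is judged:
By the outcome, as a careful person would: the job done as asked, in the order asked, and still so for the second after the job is handed in, with the robot touching nothing.
It also fails if it takes over 35 s, if anything falls off the work surface, if the arm or the gripper's body presses on something with over 40 N, if the wrist force passes 120 N, or if a joint passes its speed limit or range.

## Working session

There is one attempt and no reset: what is moved stays moved. The work goes in short steps, Python scripts to look and compute and a shell command to move; the robot and the scene stay as the last step left them, time stands still between calls to the robot, and variables do not carry over. Pictures are saved under pics/ and viewed, at most 10 in all, crops included, and the job is handed in when it is done.

```bash
mkdir -p pics
python3 - <<'E'
from bench import ctrl, vision
import cv2,numpy as np
for n in("scene","top"):
    im=vision.capture(n); cv2.imwrite(f"pics/{n}0.png",im[:,:,::-1])
    p=vision.camera_params(n); print(n,np.round(p["intrinsics"],1).tolist(),np.round(p["T"],3).tolist())
s=ctrl.state(); print(s["position"],s["ee_rot"],s["time_s"],ctrl.tcp_to_grasp,s["wrist_force"])
E
```

```text
scene [[538.0, 0.0, 317.9], [0.0, 538.0, 240.0], [0.0, 0.0, 1.0]] [[0.79, 0.5, -0.354, 0.815], [0.612, -0.636, 0.47, -0.48], [0.01, -0.588, -0.809, 0.965], [0.0, 0.0, 0.0, 1.0]]
top [[466.8, 0.0, 317.7], [0.0, 466.8, 237.9], [0.0, 0.0, 1.0]] [[0.012, -0.988, 0.156, 0.279], [-1.0, -0.013, -0.003, 0.052], [0.005, -0.156, -0.988, 1.013], [0.0, 0.0, 0.0, 1.0]]
[0.16526925 0.60217141 0.23798697] [-3.13996111e+00  1.29851125e-04  2.87392891e+00] 0.1 0.0187 [0.01095142 0.97651712 0.01273106]
```

View pics/top0.png

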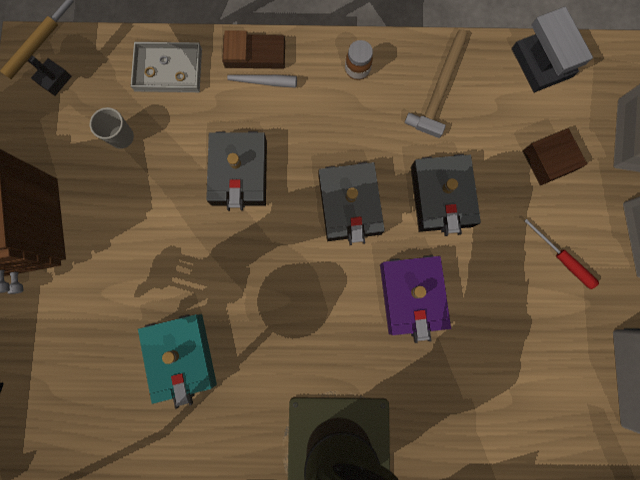

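View pics/scene0.png

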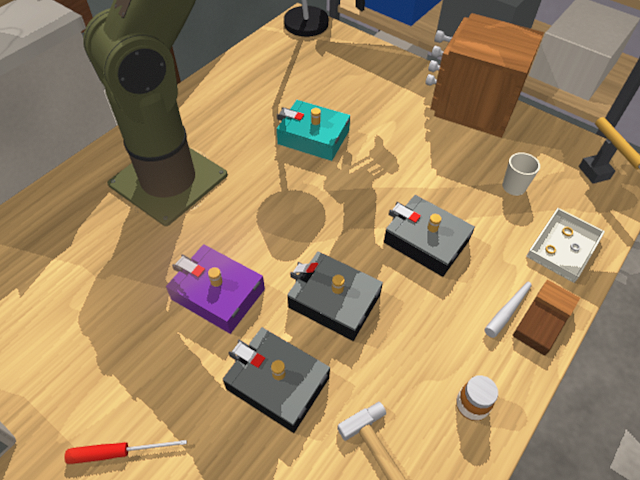

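The two pictures show three grey-lidded black cases, at top (237,170), (352,200), (447,193), which are scene (428,232), (335,293), (277,375). The purple case (top (416,295)) and the turquoise one (top (177,358)) are look-alikes and will be left alone. In the scene view, the middle case's catch (scene (304,270)) looks raised. I'll check it in a close crop.

```bash
cat > h.py <<'E'
import cv2,numpy as np
from bench import vision
def ray(n,uv,z):
    p=vision.camera_params(n);K=np.array(p["intrinsics"]);T=np.array(p["T"])
    d=T[:3,:3]@np.linalg.inv(K)@[uv[0],uv[1],1]; o=T[:3,3]
    return o+d*(z-o[2])/d[2]
def proj(n,P):
    p=vision.camera_params(n);T=np.linalg.inv(p["T"]);q=T[:3,:3]@np.array(P)+T[:3,3]
    q=np.array(p["intrinsics"])@q; return q[:2]/q[2]
def rays(n,uv):
    p=vision.camera_params(n);K=np.array(p["intrinsics"]);T=np.array(p["T"])
    d=T[:3,:3]@np.linalg.inv(K)@[uv[0],uv[1],1]; return T[:3,3],d/np.linalg.norm(d)
def tri(a,b):
    (o1,d1),(o2,d2)=rays(*a),rays(*b)
    t=np.linalg.lstsq(np.c_[d1,-d2],o2-o1,rcond=None)[0]
    p,q=o1+t[0]*d1,o2+t[1]*d2; return (p+q)/2,np.linalg.norm(p-q)
E
python3 - <<'E'
import cv2,numpy as np
t=cv2.imread("pics/top0.png");s=cv2.imread("pics/scene0.png")
a=cv2.resize(s[225:315,270:390],None,fx=6,fy=6,interpolation=cv2.INTER_CUBIC)[:, :]
a=cv2.resize(s[190:400,215:480],(400,317),interpolation=cv2.INTER_CUBIC)
b=cv2.resize(s[245:315,280:390],(400,255),interpolation=cv2.INTER_CUBIC)
c=cv2.resize(t[150:255,310:395],(400,494),interpolation=cv2.INTER_CUBIC)
L=np.vstack([a,b]); c=np.vstack([c,np.zeros((572-494,400,3),np.uint8)])
cv2.imwrite("pics/crop1.png",np.hstack([L,c]))
hsv=cv2.cvtColor(t,cv2.COLOR_BGR2HSV)
E
```

```text
(no output)
```

View pics/crop1.png

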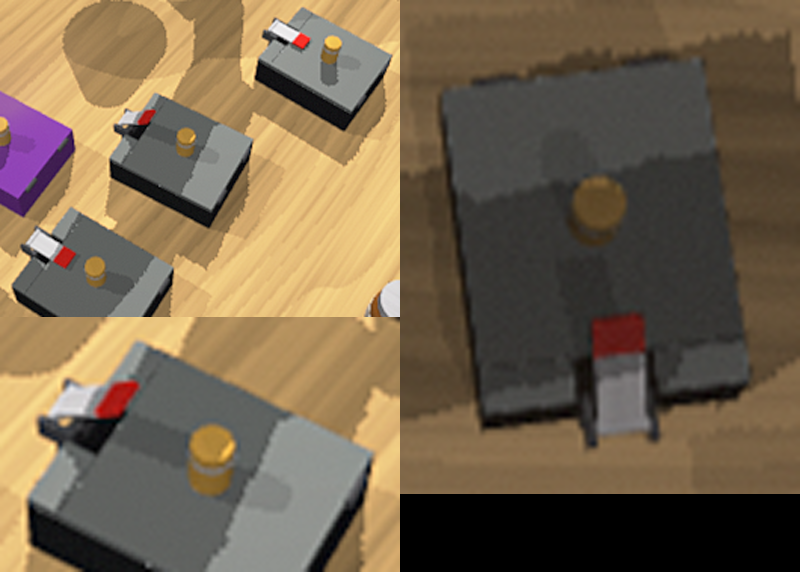

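Confirmed: the middle case's catch stands up (red tip at about scene (312,268)). The other two lie flat. Next I'll measure the middle case.

Run:
```python
from h import *
from bench import ctrl
t=lambda x,y:(310+(x-400)/4.706,150+y/4.706)
c=[ray("top",t(*p),.053) for p in [(443,92),(702,60),(746,372),(481,408)]]
print(np.round(c,4).tolist())
for a,b in((3,0),(2,1),(1,0),(2,3)):
    d=c[b]-c[a]; print(np.linalg.norm(d),np.arctan2(d[1],d[0]))
print("centre",np.mean(c,0))
print("knob",ray("top",t(599,196),.089),ray("scene",(338.3,278.8),.089),tri(("top",t(599,196)),("scene",(338.3,278.8))))
print("catch base",ray("top",t(620,437),.054),ray("top",t(619,322),.085))
# knob top masks
im=vision.capture("top");hsv=cv2.cvtColor(im,cv2.COLOR_RGB2HSV)
s=ctrl.state();print(s["qpos"])
```

```text
[[0.5775, 0.0473, 0.053], [0.5942, -0.0701, 0.053], [0.4506, -0.0887, 0.053], [0.4329, 0.0288, 0.053]]
0.1458317943184341 0.1272454404017917
0.14481392646189087 0.1286601182389312
0.1185961333522563 1.7119061436351457
0.11881942827888256 1.7204492502083464
centre [ 0.51379766 -0.0206952   0.053     ]
knob [ 0.52062566 -0.02056844  0.089     ] [ 0.51834137 -0.01967709  0.089     ] (array([ 0.51956645, -0.02069859,  0.09166062]), np.float64(0.0009826463795790724))
catch base [ 0.42055139 -0.03264749  0.054     ] [ 0.46599861 -0.02952956  0.085     ]
[-1.26917763  0.6897736  -0.19453488  1.5660791   0.1573284   0.90248186
 -0.21508969]
```

```bash
cat >> h.py <<'E'
from scipy.spatial.transform import Rotation as Ro
def need(P,yaw):
    from bench import ctrl
    s=ctrl.state();R=Ro.from_euler("xyz",s["ee_rot"])
    print("t",s["time_s"],"pos",np.round(s["position"],4),"shift mm",np.round(1000*R.inv().apply(np.array(P)-s["position"]),1),
     "turn",np.round((R.inv()*Ro.from_euler("xyz",[np.pi,0,yaw])).as_rotvec(),3),"q",np.round(s["qpos"],2))
E
python3 -c "
from h import *
need([.519,-.0205,.17],3.277)"
```

```text
t 0.15 pos [0.1653 0.6023 0.2381] shift mm [-505.8 -506.9   68.9] turn [-0.001 -0.    -0.403] q [-1.27  0.69 -0.19  1.57  0.16  0.9  -0.22]
```

```bash
python3 -m crank '[{"xyz":[-36,-36,4],"rotation":[0,0,0],"fingers":88},{"xyz":[-36,-36,4],"rotation":[0,0,0],"fingers":88},{"xyz":[-36,-36,4],"rotation":[0,0,0],"fingers":88},{"xyz":[-36,-36,4],"rotation":[0,0,0],"fingers":88},{"xyz":[-36,-36,4],"rotation":[0,0,0],"fingers":88},{"xyz":[-36,-36,4],"rotation":[0,0,0],"fingers":88},{"xyz":[-36,-36,4],"rotation":[0,0,0],"fingers":88},{"xyz":[-36,-36,4],"rotation":[0,0,0],"fingers":88},{"xyz":[-36,-36,4],"rotation":[0,0,0],"fingers":88},{"xyz":[-36,-36,4],"rotation":[0,0,0],"fingers":88},{"xyz":[-36,-36,4],"rotation":[0,0,0],"fingers":88},{"xyz":[-36,-36,4],"rotation":[0,0,0],"fingers":88},{"xyz":[-36,-36,4],"rotation":[0,0,0],"fingers":88},{"xyz":[-36,-36,4],"rotation":[0,0,0],"fingers":88},{"xyz":[0,0,0],"rotation":[0,0,-0.135],"fingers":88},{"xyz":[0,0,0],"rotation":[0,0,-0.135],"fingers":88},{"xyz":[0,0,0],"rotation":[0,0,-0.135],"fingers":88},{"xyz":[0,0,0],"rotation":[0,0,0],"fingers":88}]'
python3 - <<'E'
from h import *
need([.519,-.0205,.063],3.277)
print(vision.camera_params("wrist")["T"].round(3).tolist())
im=vision.capture("wrist");cv2.imwrite("pics/w1.png",im[:,:,::-1])
E
```

```text
time_s: 2.4
position: [0.5179, -0.0168, 0.1825]
ee_rot: [3.141, -0.0, -3.006]
wrist_force: [-0.2, -0.3, -0.8]
opening: 0.0877
grip_force: 0.0
t 2.4 pos [ 0.5179 -0.0168  0.1825] shift mm [ -0.6  -3.9 119.5] turn [ 0.001 -0.     0.   ] q [ 0.2   0.66 -0.42  1.94  0.43  0.64  1.21]
[[-0.135, 0.942, 0.308, 0.437], [0.991, 0.128, 0.043, -0.027], [0.001, 0.311, -0.95, 0.329], [0.0, 0.0, 0.0, 1.0]]
```

View pics/w1.png

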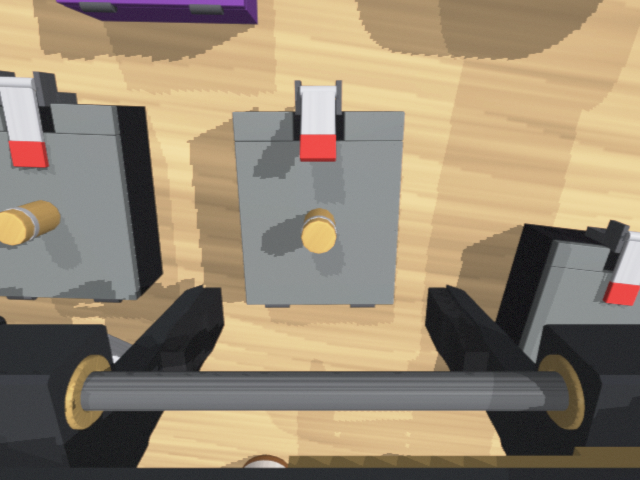

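The wrist view shows the target case square to the gripper, with the knob top at (319,236), lid front corners at (234,112) and (404,112), and the raised red tip at (318,148).

Run:
```python
from h import *
k=ray("wrist",(319,236),.089);print("knob",k)
a=ray("wrist",(234,112),.053);b=ray("wrist",(404,112),.053);c=ray("wrist",(247,305),.053);d=ray("wrist",(394,305),.053)
for p,q in((a,c),(b,d),(b,a),(d,c)): print(np.linalg.norm(q-p),np.arctan2(*(q-p)[[1,0]]))
m=(a+b+c+d)/4;print("centre",m, "knob pred",m[:2]+.005*np.array([.99,.13]))
u=np.array([np.cos(.135),np.sin(.135),0]);print("catch hinge from knob",k-.092*u)
# tip far edge on vertical plane through hinge line
o,dd=rays("wrist",(318,160));
for z in(.07,.08,.09,.1):
    P=ray("wrist",(318,160),z);h=(P-(k-.092*u))@u;print(z,h,np.hypot(h,z-.054))
need([*k[:2],.063],3.276)
```

```text
knob [ 0.51701038 -0.01950509  0.089     ]
0.15020058686311372 0.13109561855471757
0.1502364330932034 0.1455328759502553
0.11796396943850138 -1.4363776742143854
0.12013282020407866 -1.4366057265839964
centre [ 0.51344331 -0.01980625  0.053     ] knob pred [ 0.51839331 -0.01915625]
catch hinge from knob [ 0.42584746 -0.0318874   0.089     ]
0.07 0.044135223239451474 0.04694590429841796
0.08 0.04287622123988791 0.05014349756261339
0.09 0.04161721924032435 0.05502720179417833
0.1 0.04035821724076084 0.0611946541689096
t 2.45 pos [ 0.5179 -0.0167  0.1825] shift mm [  1.3  -2.7 119.5] turn [ 0. -0.  0.] q [ 0.2   0.66 -0.42  1.94  0.43  0.64  1.21]
```

```bash
python3 -m crank '[{"xyz":[0.3,-2.7,20],"rotation":[0,0,0],"fingers":88},{"xyz":[0,0,30],"rotation":[0,0,0],"fingers":88},{"xyz":[0,0,30],"rotation":[0,0,0],"fingers":88},{"xyz":[0,0,30],"rotation":[0,0,0],"fingers":88},{"xyz":[0,0,12],"rotation":[0,0,0],"fingers":88},{"xyz":[0,0,0],"rotation":[0,0,0],"fingers":88},{"xyz":[0,0,0],"rotation":[0,0,0],"fingers":20},{"xyz":[0,0,0],"rotation":[0,0,0],"fingers":20},{"xyz":[0,0,0],"rotation":[0,0,0],"fingers":20},{"xyz":[0,0,0],"rotation":[0,0,0],"fingers":20},{"xyz":[0,0,0],"rotation":[0,0,0],"fingers":20},{"xyz":[0,0,0],"rotation":[0,0,0],"fingers":20}]'
```

```text
time_s: 3.95
position: [0.5181, -0.0193, 0.0607]
ee_rot: [3.141, -0.0, -3.004]
wrist_force: [-0.3, 0.1, 0.3]
opening: 0.0297
grip_force: 0.0
```

```bash
python3 -m crank '[{"xyz":[0,0,0],"rotation":[0,0,0],"fingers":15},{"xyz":[0,0,0],"rotation":[0,0,0],"fingers":15},{"xyz":[0,0,0],"rotation":[0,0,0],"fingers":15},{"xyz":[0,0,0],"rotation":[0,0,0],"fingers":15}]'
```

```text
time_s: 4.45
position: [0.5182, -0.0207, 0.0607]
ee_rot: [-3.14, -0.0, -3.006]
wrist_force: [1.2, -4.9, -1.1]
opening: 0.0232
grip_force: 30.0
```

```bash
python3 -m crank '[{"xyz":[-0.3,0,-2.3],"rotation":[0,0.033,0],"fingers":15},{"xyz":[-0.3,0,-2.3],"rotation":[0,0.033,0],"fingers":15},{"xyz":[-0.3,0,-2.3],"rotation":[0,0.033,0],"fingers":15},{"xyz":[-0.3,0,-2.3],"rotation":[0,0.033,0],"fingers":15},{"xyz":[0,0,0],"rotation":[0,0,0],"fingers":15},{"xyz":[0,0,0],"rotation":[0,0,0],"fingers":15}]'
python3 - <<'E'
from h import *
for n in("scene","wrist"):
    im=vision.capture(n)[:,:,::-1];cv2.imwrite(f"pics/{n}2.png",im)
s=cv2.imread("pics/scene2.png")[200:360,230:430];w=cv2.imread("pics/wrist2.png")
cv2.imwrite("pics/l2.png",np.hstack([cv2.resize(s,(400,320),interpolation=cv2.INTER_CUBIC),cv2.resize(w,(400,320))]))
E
```

```text
time_s: 5.2
position: [0.5208, -0.0203, 0.0696]
ee_rot: [-3.14, -0.13, -3.005]
wrist_force: [2.9, -5.5, -3.0]
opening: 0.0232
grip_force: 30.0
```

View pics/l2.png

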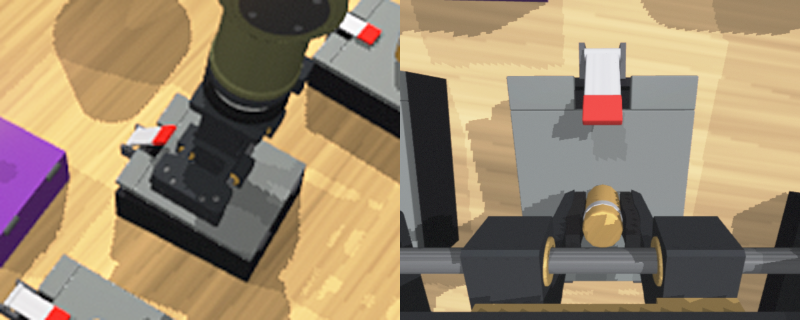

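The lid is held by its knob. Wrist-picture front corners are at about (173,114) and (477,114). I'll check the rise by projection.

Run:
```python
from h import *
u=np.array([np.cos(.137),np.sin(.137),0]);v=np.array([-u[1],u[0],0]);z=np.array([0,0,1])
C=np.array([.513,-.0205,0])
for th in(0,.07,.133,.2):
    f=lambda x,y,zz:C+u*(75+(x-75)*np.cos(th)+(zz-45)*np.sin(th))/1e3+v*y/1e3+z*(45-(x-75)*np.sin(th)+(zz-45)*np.cos(th))/1e3
    print(th,[proj("wrist",f(x,y,53)).round(0).tolist() for x,y in((-75,60),(-75,-60))])
im=cv2.imread("pics/wrist2.png");g=cv2.cvtColor(im,cv2.COLOR_BGR2HSV)
for r in(125,140,150): 
    m=np.where((g[r,:,1]<40)&(g[r,:,2]>80))[0];print(r,m.min(),m.max())
```

```text
0 [[462.0, 114.0], [187.0, 114.0]]
0.07 [[470.0, 113.0], [178.0, 113.0]]
0.133 [[479.0, 114.0], [169.0, 114.0]]
0.2 [[490.0, 117.0], [159.0, 117.0]]
125 0 475
140 0 473
150 0 472
```

The lid is up about 0.115 rad, so its front edge is about 17 mm up. Now I'll lower it, release, and rise.

```bash
python3 -m crank '[{"xyz":[0.3,0,2.3],"rotation":[0,-0.033,0],"fingers":15},{"xyz":[0.3,0,2.3],"rotation":[0,-0.033,0],"fingers":15},{"xyz":[0.3,0,2.3],"rotation":[0,-0.033,0],"fingers":15},{"xyz":[0.3,0,2.2],"rotation":[0,-0.033,0],"fingers":15},{"xyz":[0,0,0],"rotation":[0,0,0],"fingers":15},{"xyz":[0,0,0],"rotation":[0,0,0],"fingers":60},{"xyz":[0,0,0],"rotation":[0,0,0],"fingers":60},{"xyz":[0,0,0],"rotation":[0,0,0],"fingers":60},{"xyz":[0,0,0],"rotation":[0,0,0],"fingers":60},{"xyz":[0,0,0],"rotation":[0,0,0],"fingers":60},{"xyz":[0,0,-20],"rotation":[0,0,0],"fingers":60},{"xyz":[0,0,-30],"rotation":[0,0,0],"fingers":60},{"xyz":[0,0,-30],"rotation":[0,0,0],"fingers":0},{"xyz":[0,0,-20],"rotation":[0,0,0],"fingers":0},{"xyz":[0,0,0],"rotation":[0,0,0],"fingers":0}]'
python3 - <<'E'
from h import *
u=np.array([np.cos(.137),np.sin(.137),0]);v=np.array([-u[1],u[0],0]);z=np.array([0,0,1])
im=vision.capture("wrist");cv2.imwrite("pics/wrist3.png",im[:,:,::-1])
h=cv2.cvtColor(im,cv2.COLOR_RGB2HSV);m=((h[:,:,0]<6)|(h[:,:,0]>174))&(h[:,:,1]>170)&(h[:,:,2]>120)
n,l,st,ce=cv2.connectedComponentsWithStats(m.astype(np.uint8))
print([(st[i].tolist(),ce[i].round(1).tolist()) for i in range(1,n) if st[i,4]>60])
k=np.array([.5175,-.0198,0]);hg=k-.092*u
for s in(.030,.036,.042): need(list((hg+s*u)[:2])+[.058],3.277)
E
```

```text
time_s: 7.18
position: [0.5187, -0.0194, 0.162]
ee_rot: [-3.141, 0.003, -3.005]
wrist_force: [-0.0, 0.1, -0.5]
opening: 0.0319
grip_force: 0.0
[([303, 136, 39, 28, 883], [321.2, 149.4]), ([0, 143, 30, 27, 726], [13.6, 156.2]), ([628, 294, 12, 21, 174], [634.9, 305.7])]
t 7.225 pos [ 0.518  -0.0195  0.161 ] shift mm [ 62.6  -0.2 102.9] turn [-0.     0.001  0.002] q [ 0.2   0.69 -0.41  1.96  0.47  0.59  1.18]
t 7.225 pos [ 0.518  -0.0195  0.161 ] shift mm [ 56.6  -0.2 102.9] turn [-0.     0.001  0.002] q [ 0.2   0.69 -0.41  1.96  0.47  0.59  1.18]
t 7.225 pos [ 0.518  -0.0195  0.161 ] shift mm [ 50.6  -0.2 103. ] turn [-0.     0.001  0.002] q [ 0.2   0.69 -0.41  1.96  0.47  0.59  1.18]
```

View pics/wrist3.png

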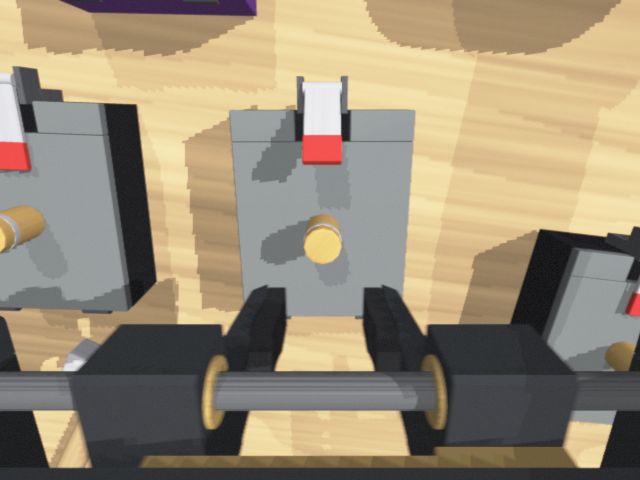

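The lid is down, the catch is still up (red tip at (321,149)), and the fingers are closing. Next I'll move over the catch at about 36 mm from its hinge and press.

```bash
python3 -m crank '[{"xyz":[28,0,0],"rotation":[0,0,0],"fingers":0},{"xyz":[28.5,0,0],"rotation":[0,0,0],"fingers":0},{"xyz":[0,0,30],"rotation":[0,0,0],"fingers":0},{"xyz":[0,0,25],"rotation":[0,0,0],"fingers":0},{"xyz":[0,0,10],"rotation":[0,0,0],"fingers":0},{"xyz":[0,0,5],"rotation":[0,0,0],"fingers":0},{"xyz":[0,0,5],"rotation":[0,0,0],"fingers":0},{"xyz":[0,0,5],"rotation":[0,0,0],"fingers":0},{"xyz":[0,0,5],"rotation":[0,0,0],"fingers":0},{"xyz":[0,0,5],"rotation":[0,0,0],"fingers":0},{"xyz":[0,0,5],"rotation":[0,0,0],"fingers":0},{"xyz":[0,0,4],"rotation":[0,0,0],"fingers":0},{"xyz":[0,0,0],"rotation":[0,0,0],"fingers":0}]'
```

```text
time_s: 8.85
position: [0.4622, -0.027, 0.0619]
ee_rot: [3.142, 0.001, -3.004]
wrist_force: [1.1, 0.5, 2.7]
opening: 0.0004
grip_force: 1.0
```

```bash
python3 -m crank '[{"xyz":[0,0,2],"rotation":[0,0,0],"fingers":0},{"xyz":[0,0,2],"rotation":[0,0,0],"fingers":0},{"xyz":[0,0,1],"rotation":[0,0,0],"fingers":0},{"xyz":[0,0,0],"rotation":[0,0,0],"fingers":0}]'
```

```text
time_s: 9.35
position: [0.4625, -0.027, 0.0582]
ee_rot: [-3.141, 0.003, -3.004]
wrist_force: [1.5, 0.4, 21.5]
opening: 0.0002
grip_force: 10.5
```

```bash
python3 -m crank '[{"xyz":[0,0,0.5],"rotation":[0,0,0],"fingers":0},{"xyz":[0,0,0],"rotation":[0,0,0],"fingers":0}]'; python3 -m crank '[{"xyz":[0,0,-20],"rotation":[0,0,0],"fingers":0},{"xyz":[0,0,-40],"rotation":[0,0,0],"fingers":0},{"xyz":[0,0,-40],"rotation":[0,0,0],"fingers":0},{"xyz":[-50,0,-20],"rotation":[0,0,0],"fingers":0},{"xyz":[-60,0,0],"rotation":[0,0,0],"fingers":0},{"xyz":[-60,0,0],"rotation":[0,0,0],"fingers":0},{"xyz":[0,0,0],"rotation":[0,0,0],"fingers":0}]'
python3 - <<'E'
from h import *
w=vision.capture("wrist")[:,:,::-1];t=vision.capture("scene")[200:360,230:430,::-1]
cv2.imwrite("pics/f.png",np.hstack([cv2.resize(t,(400,320)),cv2.resize(w,(400,320))]))
h=cv2.cvtColor(np.ascontiguousarray(w),cv2.COLOR_BGR2HSV);m=((h[:,:,0]<6)|(h[:,:,0]>174))&(h[:,:,1]>170)&(h[:,:,2]>120)
n,l,st,ce=cv2.connectedComponentsWithStats(m.astype(np.uint8))
u=np.array([np.cos(.137),np.sin(.137),0]);k=np.array([.5175,-.0198,0]);hg=k-.092*u
for i in range(1,n):
    if st[i,4]>60:
        e=(ce[i][0],st[i,1]+st[i,3]-.5);p=ray("wrist",e,.0585);print(st[i].tolist(),"tip edge at",(p-hg)@u,"w",(ray("wrist",(st[i,0]+st[i,2],ce[i][1]),.0585)-ray("wrist",(st[i,0],ce[i][1]),.0585)).round(4))
E
```

```text
time_s: 9.6
position: [0.4625, -0.027, 0.0581]
ee_rot: [-3.141, 0.003, -3.004]
wrist_force: [1.5, 1.5, 26.8]
opening: 0.0004
grip_force: 13.2
time_s: 10.48
position: [0.6323, -0.0032, 0.1749]
ee_rot: [3.14, 0.0, -3.005]
wrist_force: [-0.7, 0.2, -0.6]
opening: 0.0006
grip_force: 0.0
```

View pics/f.png

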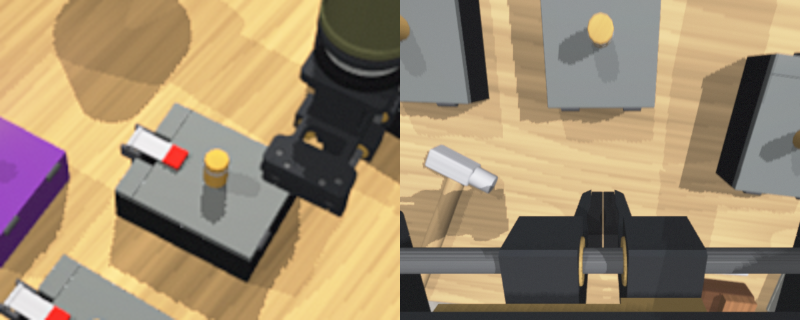

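The scene crop shows the catch lying flat on the lid (red tip at crop (175,156)), the lid down, the neighbouring cases untouched and the gripper clear. The press also stopped at z = 58.1 mm against 27 N, which matches the catch's closed height.

```bash
python3 -c "
from bench import ctrl
print(ctrl.sign_off())"
```

```text
the job is handed in; nothing more can be done
None
```

Job handed in at about 10.6 s: I tugged the middle case's lid up about 17 mm at its front edge, let it down, and pressed its catch flat; all three cases look shut with catches closed, and the gripper is touching nothing.

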